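# Park the bottle crate by low pushes

## Task

Push the tall blue bottle crate across the bench and into the low steel parking bay, fully home against the back stop and square between the rails. Push low on the crate so that it slides without rocking; do not lift it, leave the bottles in it untouched, and leave everything else on the bench where it stands.

Things in the scene. Friction and masses are not known exactly. Their poses are not given: they have to be found in the camera images.
- crate: blue crate, 90 deep (its x) x 130 wide (its y), smooth vertical walls 120 mm high (friction 0.25 on fingers); two bottles fixed in it, blue caps at 185 mm; 0.9 kg. Origin: centre of underside; z up. Rubber skids under its long edges grip the bench (friction 1): pushed along x above 50 mm height it tips, lower it slides. Starts 23 to 29 cm short of home, left of the bay, a bit off its line, askew.
- crate_bottle_a: bottle with a blue cap, 56 mm across, fixed in the crate at its +y half (30 mm from the middle); it shows above the insert from 112 to 185 mm height. Origin: centre of its foot, 72 mm above the crate's underside. Not to be touched.
- crate_bottle_b: the same kind of bottle, fixed in the crate's -y half. Not to be touched.
- bay: fixed bay, no floor: two steel rails 16 mm high along x, 142 mm apart inside, from the back stop (24 mm high) to x = -60 mm, then splayed out to a 182 mm mouth at x = -125 mm. Origin: on the bench, middle of the stop's inner face; x points from mouth to stop, to the robot's right; z up. Crate home: its origin at x = -45 mm, y = 0 in this frame, its 130 mm face on the stop.
- beaker: a clear glass beaker, 55 mm across and 70 mm high, at the back, behind the crate's path; its origin is the centre of its underside. A bystander.
- burner: a round glass spirit burner with a white cap, 69 mm across and 81 mm high, at the back, right of the beaker; its origin is the centre of its underside. A bystander.
- tape: a roll of brown tape lying flat, 92 mm across and 48 mm high, front right; its origin is the centre of its underside. A bystander.
- timer: a small white lab timer, 70 x 66 x 19 mm, right of the tape; its origin is the centre of its underside. A bystander.
- flask: a conical glass flask, 62 mm across and 102 mm high, at the back, right of the burner; its origin is the centre of its underside. A bystander.

How it is judged (in metres and radians):
At the end, for the whole second after the job is handed in: The crate stands flat and still between the rails, within 7 mm of the back stop, its middle within 10 mm of the bay's and square to it within 0.08 rad; every bystander is within 20 mm of where it stood (x of crate in the frame of bay between -0.052 and -0.04 m and y of crate in the frame of bay between -0.01 and 0.01 m and angle between the x axis of crate and the x axis of bay, either way round below 0.08 rad and angle between crate's own z axis and vertical below 0.03 rad and height (world z) of crate below 0.005 m and linear speed of crate below 0.01 m/s and distance of each of beaker, burner, tape, timer, flask from where it was at the start of the episode below 0.02 m); the robot touches nothing.
It fails at once if the crate rocks: it leans more than 0.12 rad (angle between crate's own z axis and vertical above 0.12 rad).
It fails at once if the crate is lifted more than 12 mm (height (world z) of crate above 0.012 m).
It fails at once if the fingers press on a bottle in the crate (over 1 N) (contact force between the fingers and crate_bottle_a above 1 N or contact force between the fingers and crate_bottle_b above 1 N).
It fails at once if a bystander (beaker, burner, tape, timer or flask) is shifted more than 20 mm (distance of any of beaker, burner, tape, timer, flask from where it was at the start of the episode above 0.02 m).
It also fails if it takes over 48 s, if anything falls off the work surface, if the arm or the gripper's body presses on something with over 40 N, if the wrist force passes 120 N, or if a joint passes its speed limit or range.

## Robot

A 6-joint arm with a two-finger parallel gripper is mounted at the origin on a cart in front of the work surface, level with it; the furniture and walls round the work are solid. World frame = base frame: x ahead of the robot, y to its left, z up, the work surface at z = 0. Lengths are in mm, angles in rad, forces in N, time in s.
With the tool pointing down it reaches from about 275 to 750 mm from the base axis. Payload 10.2 kg.
Tool frame: the origin (TCP) lies on the front face of the gripper's body, between the roots of the fingers; the fingertips stand 73 mm ahead of it and the grasp point (between the pads) lies bot.grip_depth ahead of it (bot.grip_depth is the distance from the TCP to the grasp point, in mm); x points along the fingers, y is the direction in which the jaws open and shut, and the axes are right-handed (so a half turn about x gives the same grasp; the last joint's range is limited). The gripper opens to 85 mm and grips with 20 to 120 N. Pads are 22 mm wide; open, the fingers measure 114 mm over their backs; the gripper's body (76 mm by 85 mm) begins 54 mm behind the grasp point. The pads swing forward as they close: fully open they stand 13 mm farther back than shut.
Start: joints at [-1.463, 0.313, 1.498, -0, 1.331, -0.223], TCP at [170.507, -496.547, 303.894] pointing down, gripper open.
Joint ranges: [-2.94, 2.94], [-0.97, 2.17], [0.19, 2.56], [-1.23, 4.37], [0.02, 3.11], [-2.88, 2.88]. Speed limits (rad/s): [2.39, 2.39, 3.01, 3.14, 3.14, 3.14].

## Interface

Orientations are given as a unit quaternion [x, y, z, w].
In Python, from station import bot gives the robot as it stands.
- The arm moves only by the tool arm_command, never from a script. Its arguments are lists of equal length, an entry for each row: "offset": the shift along the world's x, y, z in m, a list of three; "twist": the turn, a rotation vector about the world's x, y, z in rad, a list of three; "hand": the gripper's target within -1 to 1 (fully open at 1, half-way at 0, shut at -1). A call has 1 to 8 rows; each row is the pose to reach, as a shift and turn from the pose commanded when the call began; what a row does not reach only later rows make up. A row lasts 1/10 s, in which the tool goes at most 50 mm and 8.59 degrees, less where a joint would pass 70% of its speed; a pose out of reach is approached as far as the arm can. A call with a gripper value outside its range is refused whole. The fingers move at their own pace and stop on an object; "squeeze" is the grip in N (left out, the last holds). Time passes only in rows, so rows that repeat a pose let the fingers close. It gives the time, the measured TCP pose, the force and the opening at its end, in the units of the state.
- bot.state(): the state, without advancing time (a new reading comes with each control period).
- bot.read_camera(name): name is "scene" or "top"; returns the picture (400x640x3 uint8, red, green, blue); there is no depth.
- bot.camera_params(name): a dict with "mtx" (3x3 intrinsics, pixels), "eye" and "rotation" of the camera in the world. Camera axes: x right, y up, looking along -z (the intrinsics and any distortion apply to the point x, -y, -z); pixel columns grow to the right and rows downward; lengths in mm; the calibration is good to about 2 mm. A picture is of the moment at which its call begins. camera_params takes no time and is no camera call.
- bot.sign_off(): hands the job in, once; it reports no verdict.
The state is a dict: "t": time; "joint_pos": joint angles; "qd": joint speeds; "joint_torque": joint torques, N m; "position": TCP position; "orientation": TCP orientation; "contact_force": force on the tool from outside, world axes, zero at the start; "torque": the same for the moment, N m; "gripper_width": finger opening in mm.
Only numpy, scipy, OpenCV 4.12 (cv2) and the standard library are available. Lean on these libraries where they do the work, as an engineer would, in place of code of your own. Each camera call takes 0.05 s, during which the arm holds its last target.

## Working session

There is one attempt and no reset: what is moved stays moved. The work goes in short steps, Python scripts to look and compute and a tool call to move; the robot and the scene stay as the last step left them, time stands still between calls to the robot, and variables do not carry over. Pictures are saved under pics/ and viewed, and the job is handed in when it is done.

Besides the shell and the picture viewer there is one more tool, called after "Emit:" as a command line: name --argument value ..., lists and objects as JSON in quotes. arm_command: Moves the arm, as the interface text tells. Its arguments: {"type":"object","properties":{"offset":{"type":"array"},"twist":{"type":"array"},"hand":{"type":"array"},"squeeze":{"type":"number"}},"required":["offset","twist","hand"]}

```bash
mkdir -p pics; ls; python3 - <<'E'
from station import bot
import cv2, numpy as np
for n in ("scene","top"):
    im=bot.read_camera(n); cv2.imwrite(f"pics/{n}0.png",im[:,:,::-1]); p=bot.camera_params(n); print(n,p)
print(bot.state(), bot.grip_depth)
E
```

```text
pics
scene {'mtx': array([[490.21223109,   0.        , 330.26978285],
       [  0.        , 490.21223109, 203.12361632],
       [  0.        ,   0.        ,   1.        ]]), 'eye': array([134.4600679 , 959.85521574, 889.59824207]), 'rotation': array([-0.09575441,  0.43716937,  0.87143501, -0.20078611])}
top {'mtx': array([[447.99059836,   0.        , 317.75111927],
       [  0.        , 447.99059836, 198.21817708],
       [  0.        ,   0.        ,   1.        ]]), 'eye': array([ 448.21151686,  -26.59510567, 1144.7462251 ]), 'rotation': array([ 0.04926601, -0.03832034, -0.69553329,  0.71577779])}
{'t': 0.1, 'joint_pos': array([-1.46342023e+00,  3.13429293e-01,  1.49836519e+00,  9.79310167e-06,
        1.33100025e+00, -2.23380328e-01]), 'qd': array([ 0.00126375,  0.00017345, -0.00094847,  0.00076466,  0.00049196,
        0.00082357]), 'joint_torque': array([ 1.72181230e-03, -4.12902188e+01, -2.60144985e+01, -2.48368015e-04,
        2.99960222e-03,  1.86434607e-05]), 'position': array([ 170.48225501, -496.39564425,  303.37267853]), 'orientation': array([ 0.69748714,  0.11683099, -0.69743115,  0.11598281]), 'contact_force': array([-0.72021503,  0.13511093,  0.54715854]), 'torque': array([-0.03950955,  0.01524633, -0.02042681]), 'gripper_width': 85.17113227062809} 53.900000000000006
```

View pics/top0.png

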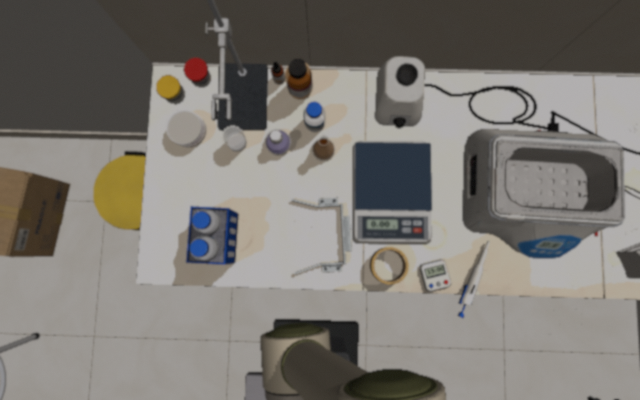

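View pics/scene0.png

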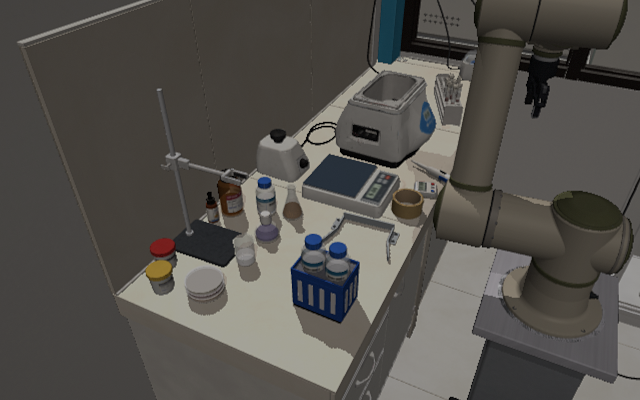

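The top view shows the crate at about px (213,236), the bay with its stop at about (342,235) and its mouth at about (293,235), the beaker at (234,138), burner (277,142), flask (323,148), tape (388,266) and timer (435,275). Next I'll zoom in and measure.

```bash
cat > h.py <<'E'
import numpy as np, cv2
from scipy.spatial.transform import Rotation as R
from station import bot
def ray(n,uv):
    p=bot.camera_params(n); uv=np.atleast_2d(np.array(uv,float)); K=p['mtx']
    d=np.c_[(uv[:,0]-K[0,2])/K[0,0],-(uv[:,1]-K[1,2])/K[1,1],-np.ones(len(uv))]
    return p['eye'],R.from_quat(p['rotation']).apply(d)
def onz(n,uv,z):
    e,d=ray(n,uv); return (e+d*((z-e[2])/d[:,2])[:,None])
def proj(n,X):
    p=bot.camera_params(n);K=p['mtx'];c=R.from_quat(p['rotation']).inv().apply(np.atleast_2d(X)-p['eye'])
    return np.c_[K[0,2]+K[0,0]*c[:,0]/-c[:,2],K[1,2]-K[1,1]*c[:,1]/-c[:,2]]
E
python3 - <<'E'
from h import *
im=cv2.imread("pics/top0.png"); 
cv2.imwrite("pics/crop_t.png",cv2.resize(im[185:285,175:365],None,fx=4,fy=4,interpolation=cv2.INTER_CUBIC))
s=cv2.imread("pics/scene0.png")
cv2.imwrite("pics/crop_s.png",cv2.resize(s[200:330,270:420],None,fx=4,fy=4,interpolation=cv2.INTER_CUBIC))
E
```

```text
(no output)
```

View pics/crop_t.png

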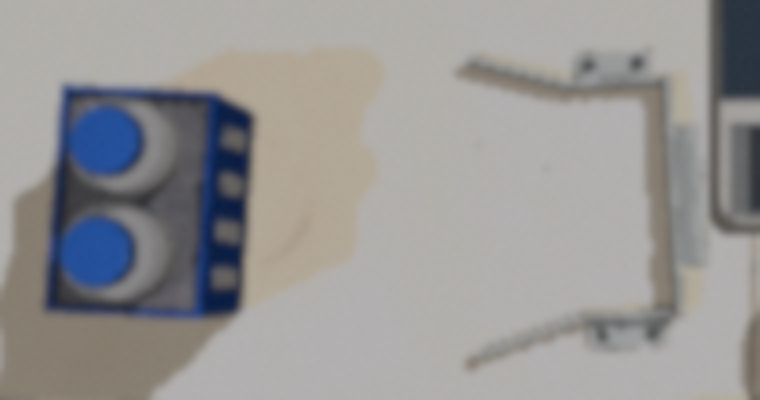

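View pics/crop_s.png

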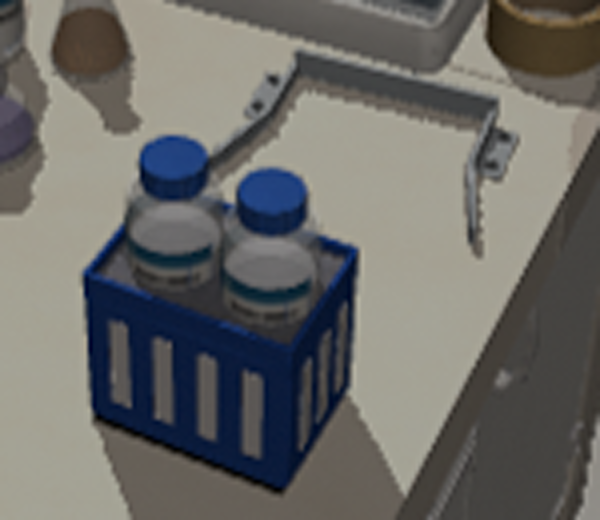

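```bash
python3 - <<'E'
from h import *
im=cv2.imread("pics/top0.png"); 
cv2.imwrite("pics/crop_t2.png",cv2.resize(im[190:280,285:360],None,fx=8,fy=6.6,interpolation=cv2.INTER_NEAREST))
s=cv2.imread("pics/scene0.png")
cv2.imwrite("pics/crop_s2.png",cv2.resize(s[205:270,315:405],None,fx=8,fy=8,interpolation=cv2.INTER_NEAREST))
T=lambda a:np.array(a,float)/4+[175-.375,185-.375]
S=lambda a:np.array(a,float)/4+[270-.375,200-.375]
np.set_printoptions(precision=1,suppress=True)
c=onz("top",T([(66,88),(214,92),(206,316),(48,308)]),120);print(c,c.mean(0))
print(np.linalg.norm(np.roll(c,-1,0)-c,axis=1))
c=onz("scene",S([(88,272),(230,200),(355,252),(285,345)]),120);print("scene rim",c)
c=onz("scene",S([(97,420),(282,490),(350,400)]),0);print("scene base",c)
print("bay top: stop",onz("top",T([(664,84),(676,312),(645,90),(653,308)]),24))
print("bay rails",onz("top",T([(575,92),(640,88),(590,318),(645,312),(470,65),(470,365)]),16))
print("bay scene stop top",onz("scene",S([(300,52),(495,100)]),24))
print("bay scene stop bot",onz("scene",S([(300,75),(488,124)]),0))
E
```

```text
[[548.  282.9 120. ]
 [548.  197.1 120. ]
 [420.3 194.7 120. ]
 [422.1 285.  120. ]] [484.6 240.  120. ]
[ 85.8 127.8  90.3 125.9]
scene rim [[547.3 285.  120. ]
 [502.5 196.7 120. ]
 [420.2 204.6 120. ]
 [425.8 286.8 120. ]]
scene base [[545.9 286.   -0. ]
 [425.6 285.2   0. ]
 [417.5 205.5   0. ]]
bay top: stop [[570.4 -65.2  24. ]
 [428.8 -75.9  24. ]
 [566.3 -53.4  24. ]
 [430.8 -61.6  24. ]]
bay rails [[564.6  -9.3  16. ]
 [568.3 -50.4  16. ]
 [423.4 -22.8  16. ]
 [428.1 -57.   16. ]
 [580.   57.9  16. ]
 [392.2  51.   16. ]]
bay scene stop top [[572.3 -62.2  24. ]
 [428.  -72.9  24. ]]
bay scene stop bot [[573.2 -65.7   0. ]
 [431.4 -74.1   0. ]]
```

View pics/crop_t2.png

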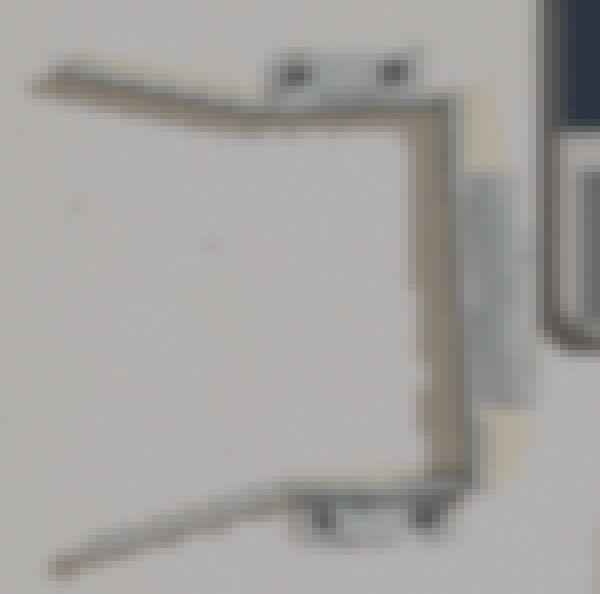

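View pics/crop_s2.png

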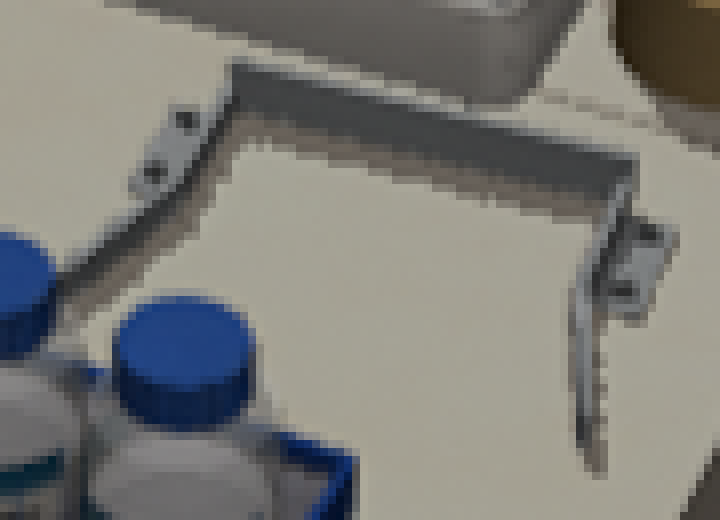

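```bash
python3 - <<'E'
from h import *
np.set_printoptions(precision=3,suppress=True)
im=cv2.imread("pics/top0.png");hsv=cv2.cvtColor(im,cv2.COLOR_BGR2HSV)
m=cv2.inRange(hsv,(105,120,40),(130,255,255));m[:, :180]=0;m[:,245:]=0;m[:200]=0;m[270:]=0
m=cv2.morphologyEx(m,cv2.MORPH_CLOSE,np.ones((9,9)))
# left edge, z=120 outer rim
def fit(p): 
    v=cv2.fitLine(np.float32(p),cv2.DIST_HUBER,0,.01,.01).ravel(); return v
L=[(np.nonzero(m[r])[0].min()-.5,r) for r in range(210,261)]
P=onz("top",L,120)[:,:2]; v=fit(P); print("left edge dir,pt",v)
cols=range(194,226)
for nm,f in(("top",lambda a:a.min()-.5),("bot",lambda a:a.max()+.5)):
    P=onz("top",[(c,f(np.nonzero(m[:,c])[0])) for c in cols],120)[:,:2];print(nm,fit(P))
h=np.array([0.074,-0.9973,0]);h/=np.linalg.norm(h);yb=np.array([-h[1],h[0],0])
st=bot.state();R0=R.from_quat(st['orientation']);print(R0.as_matrix())
t=np.radians(50);x=h*np.sin(t)+[0,0,-np.cos(t)]
for s in(1,-1):
    y=s*yb;M=np.c_[x,y,np.cross(x,y)];rv=(R.from_matrix(M)*R0.inv()).as_rotvec();print(s,rv,np.degrees(np.linalg.norm(rv)))
E
```

```text
left edge dir,pt [  1.     -0.019 490.51  283.148]Traceback (most recent call last):
  File "<stdin>", line 13, in <module>
  File "<stdin>", line 12, in <lambda>
    return umr_minimum(a, axis, None, out, keepdims, initial, where)
ValueError: zero-size array to reduction operation minimum which has no identity
```

```bash
python3 - <<'E'
from h import *
np.set_printoptions(precision=3,suppress=True)
im=cv2.imread("pics/top0.png").astype(int)
b=im[:,:,0]-im[:,:,2]
fit=lambda p:cv2.fitLine(np.float32(p),cv2.DIST_HUBER,0,.01,.01).ravel()
for nm,r0,r1 in(("top",203,213),("bot",255,269)):
    L=[]
    for c in range(194,226):
        col=b[r0:r1,c]; k=np.nonzero(col>30)[0]
        if len(k): L.append((c,r0+(k.min()-.5 if nm=="top" else k.max()+.5)))
    print(nm,len(L),fit(onz("top",L,120)[:,:2]))
h=np.array([0.074,-0.9973,0]);h/=np.linalg.norm(h);yb=np.array([-h[1],h[0],0])
st=bot.state();R0=R.from_quat(st['orientation']);print(R0.as_matrix())
t=np.radians(50);x=h*np.sin(t)+[0,0,-np.cos(t)]
for s in(1,-1):
    y=s*yb;M=np.c_[x,y,np.cross(x,y)];rv=(R.from_matrix(M)*R0.inv()).as_rotvec();print(s,rv,np.degrees(np.linalg.norm(rv)))
E
```

```text
top 32 [  0.047   0.999 547.883 240.247]
bot 29 [  0.268   0.964 425.165 231.661]
[[-0.     0.325 -0.946]
 [ 0.001 -0.946 -0.325]
 [-1.    -0.001 -0.   ]]
1 [-0.782  0.514  1.225] 88.31737964091624
-1 [-0.551 -0.833 -1.697] 112.79881248617589
```

Emit:
arm_command --offset '[[0.02, 0.045, 0.005], [0.04, 0.09, 0.01], [0.06, 0.135, 0.015], [0.08, 0.18, 0.02], [0.1, 0.225, 0.025], [0.12, 0.27, 0.03], [0.14, 0.315, 0.03], [0.16, 0.36, 0.03]]' --twist '[[0, 0, 0], [0, 0, 0], [0, 0, 0], [0, 0, 0], [0, 0, 0], [0, 0, 0], [0, 0, 0], [0, 0, 0]]' --hand '[1, 1, 1, 1, 1, 1, 1, 1]'

```text
t: 0.9
position: [330.7, -134.6, 334.0]
orientation: [0.698, 0.116, -0.697, 0.116]
contact_force: [0.9, -1.1, 0.7]
gripper_width: 85.7
```

Emit:
arm_command --offset '[[0.01, 0.042, 0], [0.02, 0.084, 0], [0.03, 0.126, 0], [0.04, 0.168, 0], [0.05, 0.21, 0], [0.06, 0.252, 0.005], [0.07, 0.294, 0.005], [0.08, 0.335, 0.005]]' --twist '[[-0.049, 0.032, 0.076], [-0.098, 0.064, 0.152], [-0.147, 0.096, 0.229], [-0.195, 0.128, 0.305], [-0.244, 0.16, 0.382], [-0.293, 0.192, 0.458], [-0.342, 0.225, 0.535], [-0.391, 0.257, 0.612]]' --hand '[1, 1, 1, 1, 1, 1, 1, 1]'

```text
t: 1.7
position: [410.5, 200.6, 338.8]
orientation: [-0.501, -0.198, 0.721, -0.436]
contact_force: [0.7, -1.4, 0.6]
gripper_width: 85.3
```

Emit:
arm_command --offset '[[0.008, 0.022, 0], [0.016, 0.045, 0], [0.024, 0.067, 0], [0.032, 0.09, 0], [0.04, 0.112, 0], [0.048, 0.135, 0], [0.056, 0.157, 0], [0.063, 0.18, 0]]' --twist '[[-0.049, 0.032, 0.076], [-0.098, 0.064, 0.152], [-0.147, 0.096, 0.229], [-0.195, 0.128, 0.305], [-0.244, 0.16, 0.382], [-0.293, 0.192, 0.458], [-0.342, 0.225, 0.535], [-0.391, 0.257, 0.612]]' --hand '[1, 1, 1, 1, 1, 1, 1, 1]'

```text
t: 2.5
position: [473.8, 379.4, 338.3]
orientation: [0.231, 0.25, -0.639, 0.69]
contact_force: [0.3, -0.1, -0.7]
gripper_width: 85.2
```

```bash
cat > chk.py <<'E'
from h import *
import sys
np.set_printoptions(precision=3,suppress=True)
st=bot.state();R0=R.from_quat(st['orientation']);print(st['t'],st['position'],st['joint_pos'],st['contact_force']);print(R0.as_matrix())
h=np.array([0.074,-0.9973,0]);h/=np.linalg.norm(h);yb=np.array([-h[1],h[0],0])
t=np.radians(50);x=h*np.sin(t)+[0,0,-np.cos(t)];M=np.c_[x,yb,np.cross(x,yb)]
print("rot left",(R.from_matrix(M)*R0.inv()).as_rotvec())
if len(sys.argv)>1:
    for n in ("top","scene"):
        im=bot.read_camera(n)[:,:,::-1]; cv2.imwrite(f"pics/{n}{sys.argv[1]}.png",im)
    a=cv2.imread(f"pics/top{sys.argv[1]}.png")[180:300,140:360];b=cv2.imread(f"pics/scene{sys.argv[1]}.png")[160:340,240:460]
    c=np.vstack([cv2.resize(a,None,fx=2.5,fy=2.5,interpolation=cv2.INTER_CUBIC)[:290],cv2.resize(b[:124],None,fx=2.5,fy=2.5,interpolation=cv2.INTER_CUBIC)[:310]]); cv2.imwrite(f"pics/both{sys.argv[1]}.png",c)
E
python3 chk.py 1
```

```text
2.5 [473.766 379.356 338.298] [ 0.675  0.732  0.924 -0.755  1.957  0.475] [ 0.284 -0.078 -0.669]
[[ 0.058  0.997  0.05 ]
 [-0.766  0.077 -0.638]
 [-0.64  -0.001  0.768]]
rot left [ 0.003 -0.001 -0.003]
```

View pics/scene1.png

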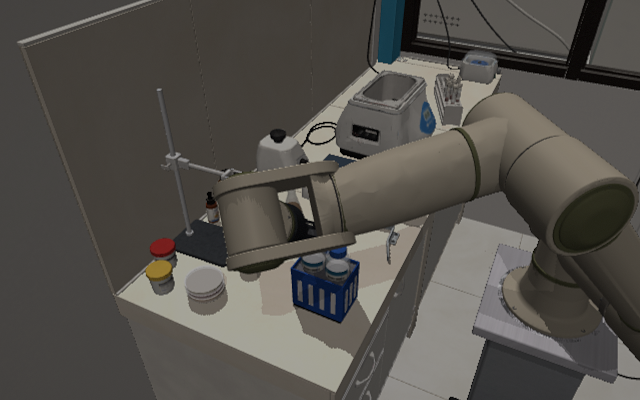

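View pics/top1.png

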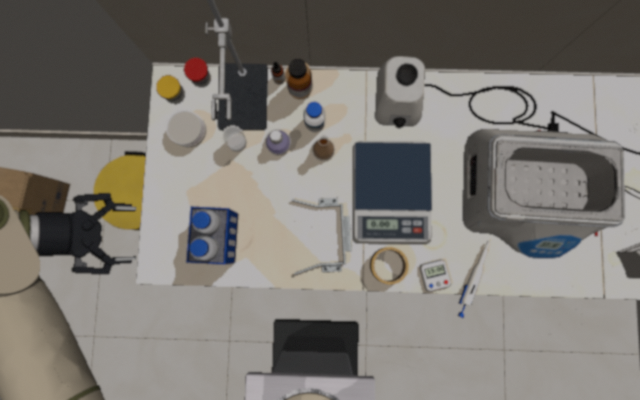

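Emit:
arm_command --offset '[[0, 0, -0.04], [0, 0, -0.08], [0, 0, -0.12], [0, 0, -0.16], [0, 0, -0.195], [0, 0, -0.22], [0, 0, -0.24], [0, 0, -0.25]]' --twist '[[0.003, 0, -0.003], [0.003, 0, -0.003], [0.003, 0, -0.003], [0.003, 0, -0.003], [0.003, 0, -0.003], [0.003, 0, -0.003], [0.003, 0, -0.003], [0.003, 0, -0.003]]' --hand '[1, 1, 1, 1, 1, 1, 1, 1]'

```text
t: 3.4
position: [473.3, 377.9, 87.4]
orientation: [0.234, 0.251, -0.641, 0.687]
contact_force: [-0.4, -0.4, 0.5]
gripper_width: 85.6
```

```bash
python3 chk.py 2; python3 - <<'E'
from h import *
st=bot.state();x=R.from_quat(st['orientation']).as_matrix()
for L in(0,54,60,73):
  p=st['position']+L*x[:,0];print(L,p,proj("top",p),proj("scene",p))
E
```

```text
3.4 [473.262 377.886  87.365] [ 0.672  0.983  1.134 -0.683  1.607  0.789] [-0.446 -0.384  0.463]
[[ 0.054  0.998  0.045]
 [-0.763  0.07  -0.642]
 [-0.644  0.     0.765]]
rot left [-0.002  0.     0.004]
0 [473.38725683 378.13090012  88.18930483] [[152.9631542 238.2972725]] [[301.33039477 318.16412313]]
54 [476.31723904 336.92295882  53.41401507] [[175.23322031 238.08492555]] [[309.57516441 314.86028914]]
60 [476.64279261 332.34429867  49.55009399] [[177.62201639 238.06214817]] [[310.44232075 314.51280331]]
73 [477.3481587  322.42386836  41.17826497] [[182.74142862 238.01333415]] [[312.28974524 313.77250564]]
```

View pics/both2.png

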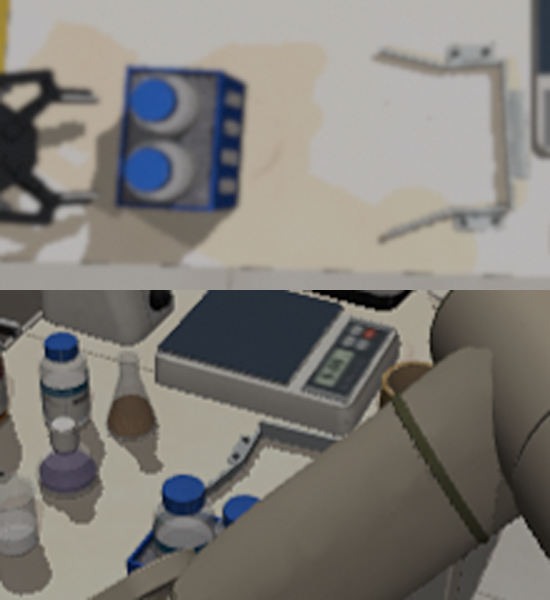

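Emit:
arm_command --offset '[[0, -0.005, -0.012], [0.001, -0.012, -0.022], [0.002, -0.02, -0.027], [0.002, -0.026, -0.027], [0.003, -0.031, -0.027], [0.003, -0.036, -0.027], [0.003, -0.04, -0.027], [0.003, -0.044, -0.027]]' --twist '[[-0.002, 0, 0.004], [-0.002, 0, 0.004], [-0.002, 0, 0.004], [-0.002, 0, 0.004], [-0.002, 0, 0.004], [-0.002, 0, 0.004], [-0.002, 0, 0.004], [-0.002, 0, 0.004]]' --hand '[1, 1, 1, 1, 1, 1, 1, 1]'

```text
t: 4.3
position: [476.2, 335.0, 62.5]
orientation: [0.234, 0.251, -0.639, 0.689]
contact_force: [-3.4, 8.2, 2.2]
gripper_width: 85.1
```

Emit:
arm_command --offset '[[0, -0.004, 0], [0, -0.008, 0], [0.001, -0.012, 0], [0.001, -0.016, 0], [0.001, -0.02, 0], [0.001, -0.024, 0], [0.001, -0.028, 0], [0.002, -0.032, 0]]' --twist '[[0, 0, 0], [0, 0, 0], [0, 0, 0], [0, 0, 0], [0, 0, 0], [0, 0, 0], [0, 0, 0], [0, 0, 0]]' --hand '[1, 1, 1, 1, 1, 1, 1, 1]'

```text
t: 5.1
position: [478.4, 303.3, 62.4]
orientation: [0.234, 0.251, -0.638, 0.689]
contact_force: [-1.4, 7.8, 0.5]
gripper_width: 85.6
```

```bash
python3 chk.py 3
```

```text
5.1 [478.446 303.345  62.449] [ 0.576  0.93   1.332 -0.744  1.44   0.823] [-1.445  7.843  0.496]
[[ 0.06   0.997  0.047]
 [-0.762  0.076 -0.643]
 [-0.645  0.003  0.764]]
rot left [-0.003  0.003 -0.002]
```

View pics/both3.png

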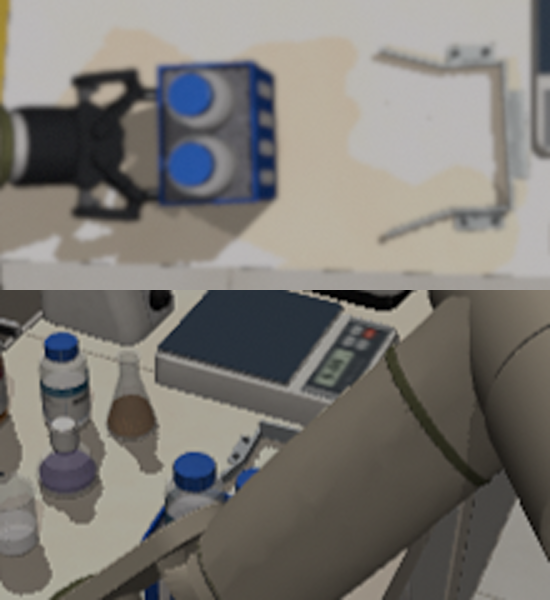

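In `both3` the crate is square to both fingers, with rim corners at about crop (160,65), (250,63), (250,203) and (161,201). The push force is about 8 N.

```bash
cat > cr.py <<'E'
from h import *
import sys
np.set_printoptions(precision=1,suppress=True)
# rim extent in x from row profile of blue; compute caps too (z=185)
im=cv2.imread(sys.argv[1]);hsv=cv2.cvtColor(im,cv2.COLOR_BGR2HSV)
m=cv2.inRange(hsv,(102,150,120),(118,255,255));m[:195]=0;m[280:]=0;m[:,:150]=0;m[:,345:]=0
n,l,s,c=cv2.connectedComponentsWithStats(m)
C=sorted([tuple(c[i]) for i in range(1,n) if s[i,4]>80],key=lambda q:q[1])
P=onz("top",C,185)[:,:2];print(P)
O=np.array([500.5,-69.]);bx=np.array([.0738,-.9973]);by=np.array([.9973,.0738])
M=P.mean(0);d=P[0]-P[1];print("centre",M,"bay x,y",(M-O)@bx,(M-O)@by,"ang %.3f"%(np.arctan2(d[1],d[0])-.0738),"sep",np.linalg.norm(d))
E
python3 cr.py pics/top0.png;python3 cr.py pics/top3.png
```

```text
[[514.  241.2]
 [454.4 242.2]]
centre [484.2 241.7] bay x,y -311.07048008575856 6.700503611784808 ang -0.090 sep 59.6550369983211
[[519.3 209.4]
 [460.  204.9]]
centre [489.7 207.1] bay x,y -276.16869282137264 9.55787265590606 ang 0.002 sep 59.482241296164005
```

Emit:
arm_command --offset '[[0, -0.006, 0], [0, -0.012, 0], [0, -0.018, 0], [0, -0.024, 0], [0, -0.03, 0], [0, -0.036, 0], [0, -0.042, 0], [0, -0.048, 0]]' --twist '[[0, 0, 0], [0, 0, 0], [0, 0, 0], [0, 0, 0], [0, 0, 0], [0, 0, 0], [0, 0, 0], [0, 0, 0]]' --hand '[1, 1, 1, 1, 1, 1, 1, 1]'

```text
t: 6.0
position: [478.8, 255.2, 62.5]
orientation: [0.235, 0.251, -0.638, 0.69]
contact_force: [-0.0, 9.3, 0.2]
gripper_width: 85.3
```

Emit:
arm_command --offset '[[0, -0.006, 0], [0, -0.012, 0], [0, -0.018, 0], [0, -0.024, 0], [0, -0.03, 0], [0, -0.036, 0], [0, -0.042, 0], [0, -0.048, 0]]' --twist '[[0, 0, 0], [0, 0, 0], [0, 0, 0], [0, 0, 0], [0, 0, 0], [0, 0, 0], [0, 0, 0], [0, 0, 0]]' --hand '[1, 1, 1, 1, 1, 1, 1, 1]'

```text
t: 6.8
position: [478.8, 207.2, 62.4]
orientation: [0.234, 0.251, -0.638, 0.69]
contact_force: [-0.1, 8.8, 0.5]
gripper_width: 85.2
```

```bash
python3 chk.py 4; python3 cr.py pics/top4.png
```

```text
6.8 [478.843 207.181  62.411] [ 0.436  0.835  1.549 -0.844  1.282  0.839] [-0.119  8.815  0.53 ]
[[ 0.061  0.997  0.047]
 [-0.762  0.077 -0.643]
 [-0.645  0.004  0.764]]
rot left [-0.003  0.003 -0.003]
[[519.9 113.7]
 [460.7 109.1]]
centre [490.3 111.4] bay x,y -180.64942520634384 3.1265270365604545 ang 0.003 sep 59.410176762855535
```

View pics/both4.png

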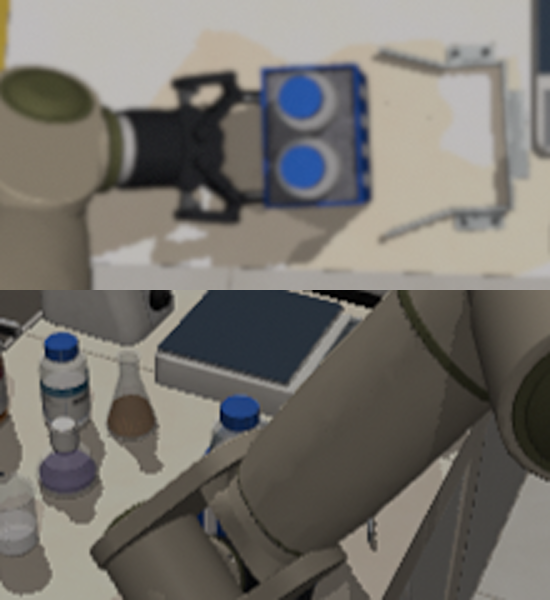

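Emit:
arm_command --offset '[[0, -0.006, 0], [0, -0.012, 0], [0, -0.018, 0], [0, -0.024, 0], [0, -0.03, 0], [0, -0.036, 0], [0, -0.042, 0], [0.001, -0.048, 0]]' --twist '[[0, 0, 0], [0, 0, 0], [0, 0, 0], [0, 0, 0], [0, 0, 0], [0, 0, 0], [0, 0, 0], [0, 0, 0]]' --hand '[1, 1, 1, 1, 1, 1, 1, 1]'

```text
t: 7.7
position: [479.7, 159.2, 62.3]
orientation: [0.234, 0.251, -0.638, 0.689]
contact_force: [-1.6, 8.9, 0.9]
gripper_width: 85.4
```

```bash
python3 chk.py 5; python3 cr.py pics/top5.png
```

```text
7.7 [479.669 159.164  62.349] [ 0.356  0.799  1.635 -0.905  1.21   0.843] [-1.636  8.853  0.907]
[[ 0.06   0.997  0.047]
 [-0.762  0.076 -0.643]
 [-0.644  0.003  0.765]]
rot left [-0.002  0.003 -0.002]
[[521.1  65.9]
 [461.5  61.3]]
centre [491.3  63.6] bay x,y -132.9613195503091 0.6017840875122761 ang 0.003 sep 59.78583744065316
```

View pics/both5.png

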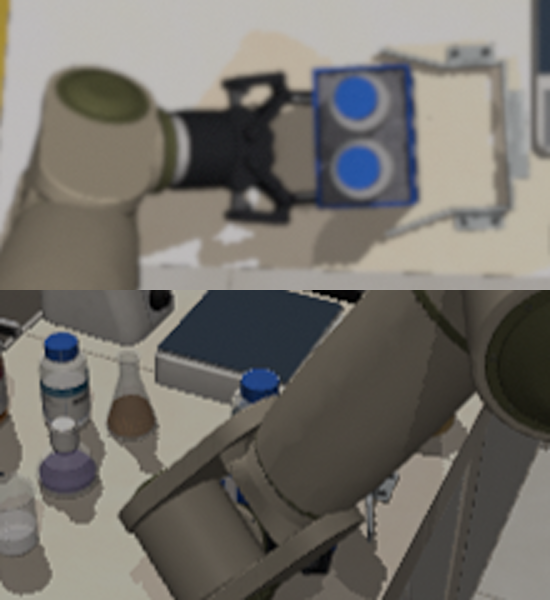

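Emit:
arm_command --offset '[[0, -0.005, 0], [0.001, -0.01, 0], [0.001, -0.015, 0], [0.001, -0.02, 0], [0.002, -0.025, 0], [0.002, -0.03, 0], [0.002, -0.035, 0], [0.003, -0.04, 0]]' --twist '[[0, 0, 0], [0, 0, 0], [0, 0, 0], [0, 0, 0], [0, 0, 0], [0, 0, 0], [0, 0, 0], [0, 0, 0]]' --hand '[1, 1, 1, 1, 1, 1, 1, 1]'

```text
t: 8.6
position: [482.7, 119.2, 62.3]
orientation: [0.234, 0.25, -0.638, 0.689]
contact_force: [-2.4, 9.5, 3.3]
gripper_width: 85.4
```

Emit:
arm_command --offset '[[0, -0.004, 0], [0.001, -0.008, 0], [0.001, -0.012, 0], [0.001, -0.016, 0], [0.002, -0.02, 0], [0.002, -0.024, 0], [0.002, -0.028, 0], [0.002, -0.032, 0]]' --twist '[[0, 0, 0], [0, 0, 0], [0, 0, 0], [0, 0, 0], [0, 0, 0], [0, 0, 0], [0, 0, 0], [0, 0, 0]]' --hand '[1, 1, 1, 1, 1, 1, 1, 1]'

```text
t: 9.4
position: [484.9, 87.2, 62.3]
orientation: [0.234, 0.25, -0.638, 0.69]
contact_force: [1.0, 10.6, 1.6]
gripper_width: 85.5
```

```bash
python3 chk.py 6; python3 cr.py pics/top6.png
```

```text
9.4 [484.926  87.182  62.338] [ 0.223  0.759  1.731 -1.009  1.108  0.84 ] [ 1.041 10.633  1.566]
[[ 0.061  0.997  0.047]
 [-0.763  0.077 -0.642]
 [-0.644  0.003  0.765]]
rot left [-0.002  0.003 -0.003]
[[526.5  -5.6]
 [467.  -10.4]]
centre [496.8  -8. ] bay x,y -61.072657849359686 0.7609370278512313 ang 0.006 sep 59.749291022533036
```

View pics/both6.png

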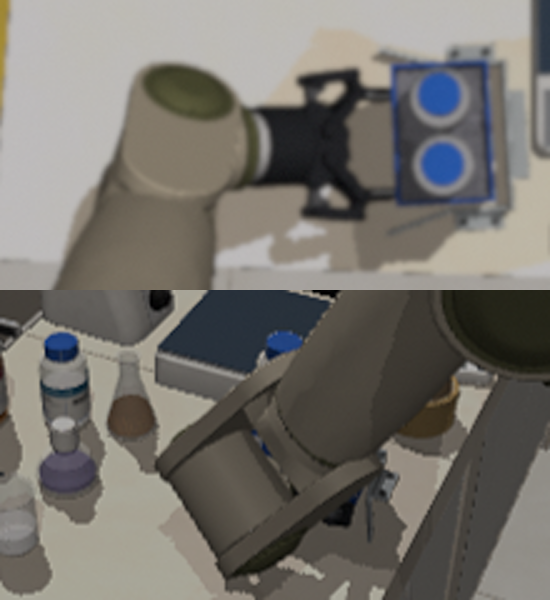

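Emit:
arm_command --offset '[[0, -0.002, 0], [0, -0.004, 0], [0, -0.006, 0], [0.001, -0.008, 0], [0.001, -0.01, 0], [0.001, -0.012, 0]]' --twist '[[0, 0, 0], [0, 0, 0], [0, 0, 0], [0, 0, 0], [0, 0, 0], [0, 0, 0]]' --hand '[1, 1, 1, 1, 1, 1]'

```text
t: 10.1
position: [485.8, 75.3, 62.3]
orientation: [0.234, 0.25, -0.638, 0.69]
contact_force: [-0.4, 9.8, 2.3]
gripper_width: 85.5
```

Emit:
arm_command --offset '[[0, -0.001, 0], [0, -0.002, 0]]' --twist '[[0, 0, 0], [0, 0, 0]]' --hand '[1, 1]'

```text
t: 10.3
position: [485.9, 73.3, 62.3]
orientation: [0.234, 0.25, -0.638, 0.69]
contact_force: [-0.6, 10.7, 3.2]
gripper_width: 85.6
```

Emit:
arm_command --offset '[[0, -0.001, 0], [0, -0.002, 0]]' --twist '[[0, 0, 0], [0, 0, 0]]' --hand '[1, 1]'

```text
t: 10.5
position: [485.9, 71.3, 62.3]
orientation: [0.234, 0.25, -0.638, 0.69]
contact_force: [-0.0, 10.3, 2.4]
gripper_width: 85.2
```

```bash
python3 chk.py 7; python3 cr.py pics/top7.png
```

```text
10.5 [485.875  71.306  62.324] [ 0.192  0.752  1.749 -1.033  1.087  0.839] [-0.002 10.318  2.392]
[[ 0.061  0.997  0.047]
 [-0.763  0.077 -0.642]
 [-0.644  0.003  0.765]]
rot left [-0.002  0.003 -0.003]
[[527.3 -22. ]
 [467.7 -26.5]]
centre [497.5 -24.3] bay x,y -44.83402197636135 0.3389540518471657 ang 0.002 sep 59.76899678673271
```

Emit:
arm_command --offset '[[0, -0.001, 0]]' --twist '[[0, 0, 0]]' --hand '[1]'

```text
t: 10.7
position: [485.9, 70.4, 62.3]
orientation: [0.234, 0.25, -0.638, 0.69]
contact_force: [-1.8, 17.5, 4.0]
gripper_width: 85.3
```

Emit:
arm_command --offset '[[0, -0.001, 0]]' --twist '[[0, 0, 0]]' --hand '[1]'

```text
t: 10.8
position: [485.8, 70.2, 62.3]
orientation: [0.235, 0.251, -0.637, 0.69]
contact_force: [-4.5, 26.6, 8.1]
gripper_width: 85.5
```

The force rose to 27 N and the motion stalled, so the crate is against the stop. I'll back off along the push line.

Emit:
arm_command --offset '[[0, 0.002, 0], [0, 0.005, 0], [-0.001, 0.012, 0], [-0.002, 0.022, 0], [-0.003, 0.035, 0], [-0.004, 0.05, 0], [-0.006, 0.075, 0], [-0.008, 0.1, 0]]' --twist '[[0, 0, 0], [0, 0, 0], [0, 0, 0], [0, 0, 0], [0, 0, 0], [0, 0, 0], [0, 0, 0], [0, 0, 0]]' --hand '[1, 1, 1, 1, 1, 1, 1, 1]'

```text
t: 11.6
position: [477.2, 170.2, 61.9]
orientation: [0.233, 0.25, -0.639, 0.689]
contact_force: [0.5, -0.4, 0.4]
gripper_width: 85.4
```

Emit:
arm_command --offset '[[0, 0.02, 0.02], [0, 0.04, 0.05], [0, 0.06, 0.08], [0, 0.08, 0.11], [0, 0.09, 0.14], [0, 0.1, 0.17], [0, 0.1, 0.19], [0, 0.1, 0.19]]' --twist '[[0, 0, 0], [0, 0, 0], [0, 0, 0], [0, 0, 0], [0, 0, 0], [0, 0, 0], [0, 0, 0], [0, 0, 0]]' --hand '[1, 1, 1, 1, 1, 1, 1, 1]'

```text
t: 12.4
position: [477.6, 269.2, 254.1]
orientation: [0.235, 0.25, -0.638, 0.69]
contact_force: [-0.4, -0.8, 0.7]
gripper_width: 85.5
```

```bash
python3 chk.py 8; python3 cr.py pics/top8.png
```

```text
12.4 [477.61  269.229 254.146] [ 0.531  0.622  1.336 -0.762  1.636  0.589] [-0.446 -0.773  0.673]
[[ 0.061  0.997  0.045]
 [-0.762  0.076 -0.643]
 [-0.644  0.005  0.765]]
rot left [-0.002  0.005 -0.002]
[[527.3 -22.7]
 [467.6 -27.4]]
centre [497.4 -25. ] bay x,y -44.07607782820907 0.20033893329254363 ang 0.006 sep 59.80388019295838
```

View pics/top8.png

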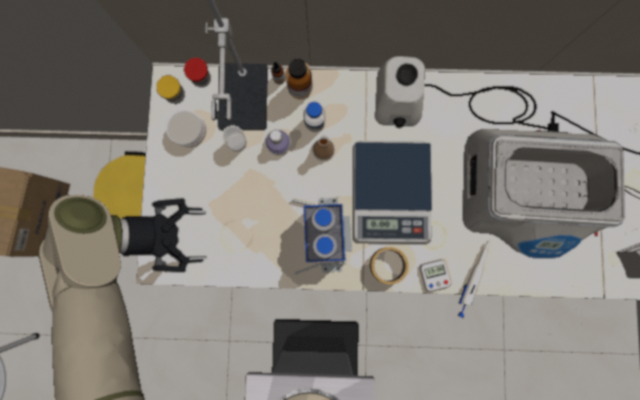

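View pics/scene8.png

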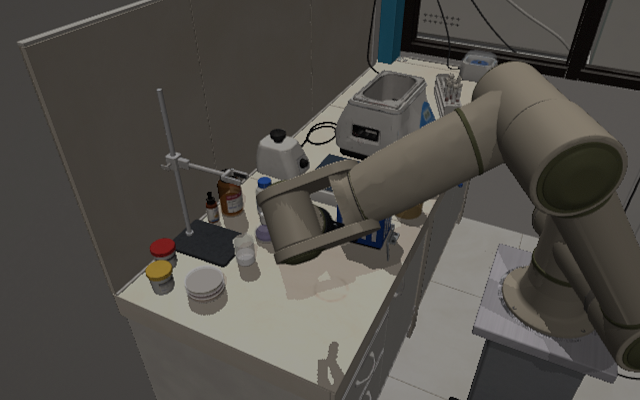

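The top view shows the crate at about px (324,235) against the stop and between the rails. The beaker (234,138), burner (277,142), flask (323,148), tape (388,266) and timer (435,275) are at the same pixels as at the start, and the arm is well clear. Handing in.

```bash
python3 -c "
from station import bot
print(bot.sign_off())"
```

```text
the job is handed in; nothing more can be done
None
```

The crate is pushed home in the bay and the job is handed in at about 12.5 s; sign-off reports no verdict.

I pushed low, with the two open fingertips tilted 50° so the gripper's body stayed clear of the crate. The fingers squared the crate to the bay. I then steered it about 9 mm sideways onto the bay's line and pushed until it met the back stop. The push force stayed around 8–11 N and rose to 27 N at the stop. I then backed the arm away.

- **Crate position:** the last top view put it at x ≈ -44 mm and y ≈ 0 mm in the bay frame, about 0.006 rad off square. That is about 1 mm past home by my bay estimate, which is within the 2 mm calibration error. Home is -45 mm.
- **Crate upright:** I measured tilt and lift only indirectly. The bottle caps were 59.8 mm apart in the top view, against a nominal 60 mm, and nothing leaned visibly. In the last scene view the arm hid most of the crate.
- **Bystanders:** all five were at the same pixels as at the start, judged by eye in the top view.
- **Robot:** clear of everything, with the wrist force near zero.

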